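Load the sample cassette under the drag spring

TASK

With the fingertips, press the blue sample cassette down hard against its sprung platform and, keeping it pressed down, slide it along its track under the yellow bridge and the drag spring until it is fully home against the red end stop and the platform has popped up behind it. Then back away. Do not lift the cassette out of its track, and leave the spare cassette, the glassware and the other containers where they stand.

Things in the scene. Friction and masses are not known exactly. Their poses are not given: they have to be found in the camera images.
- loader: aluminium cassette loader fixed on the bench, 255 x 115 mm. Origin: at bench height under the middle of the track. The cassette travels along its +x; z up. Side rails: inner faces 59 mm apart, outer 81 mm, tops 35 mm above the bench. The white sprung platform spans x -120 to -9 mm, the fixed white floor (22 mm above the bench) x -8 to 115 mm. Slick track (friction about 0.2), open at -x.
- bridge (a point): middle of the underside of the yellow bridge bar across the track: loader x = 65 mm, 39 mm above the bench. The bar spans x 60 to 70 mm, its top is 54 mm above the bench. The raised cassette (top 45 mm above the bench) butts against it; pressed fully down (top 36 mm) it passes under with 3 mm to spare.
- stop (a point): middle of the foot of the red end stop's face: loader x = 115 mm, 22 mm above the bench; the stop is 44 mm high over the bench
- cassette: blue plastic cassette 120 (x) x 56 (y) x 14 mm high, about 0.14 kg, loose. Origin: centre of its underside; x to its nose, along the loader's +x. Starts on the raised platform, underside 31 mm above the bench, nose 18 to 38 mm short of the bridge. Fully home: nose at the stop, origin at loader x = 55 mm, z = 22 mm; its tail is then 4 mm past the platform, which springs up and locks it in.
- press_pad (a point): centre of the black thumb pad (34 x 46 mm) on the cassette's top, at x = -40, z = 14 mm of the cassette: press here. In front of it a white ridge across the top (cassette x -22 to -16 mm, 46 mm wide, 5 mm high) gives the fingertips something to push against; with the cassette home the ridge is still 21 mm short of the bridge.
- platform (a joint): how far the sprung platform is pressed down, m: 0 = up (top 31 mm above the bench, even with the cassette resting on it), 0.009 = fully down on its hard stop, level with the fixed floor. Its spring pushes up with about 6 N at the top and 11 N at the bottom.
- drag_spring (a joint): lift of the steel leaf spring beyond the bridge, rad: 0 = resting, its curled tip 30 mm above the bench at loader x = 104 mm; about 0.18 with the cassette under it, when it presses the cassette down with about 8 N. The sliding cassette's nose lifts it by itself.
- spare_cassette: bystander: green cassette of the same shape, lying on the bench about 125 mm to the side of the loader (its -y side); origin at the centre of its underside
- sample_jar: bystander: small jar, 44 mm across, 55 mm high, on the bench at the loader's -y side; origin at the centre of its underside
- dish: bystander: small white ceramic bowl, 64 mm across, 22 mm high, on the bench at the loader's +y side; origin at the centre of its underside
- flask_a: bystander: small glass volumetric flask with a blue stopper, 121 mm tall, bulb 62 mm across; origin at the centre of its underside
- flask_b: bystander: small glass volumetric flask with a red stopper, 121 mm tall, bulb 62 mm across; origin at the centre of its underside
- flask_c: bystander: small glass volumetric flask with a yellow stopper, 121 mm tall, bulb 62 mm across; origin at the centre of its underside
- wash_bottle: bystander: white plastic bottle with a red cap, 66 mm across, 130 mm tall; origin at the centre of its underside
Mind the look-alikes: they are no part of the job. What is shaped like the cassette but brown or turquoise is not meant.

How it is judged:
On the way, in this order (a step that is already met when the one before it is completed fails the run):
1. the cassette is pressed down on its platform, before the bridge (value of joint platform above 0.0055 m and x of cassette in the frame of loader below 0.002 m and contact force between the fingers and cassette above 2 N), for 0.1 s.
2. pressed down, its nose has slid under the bridge and lifts the drag spring (x of cassette in the frame of loader above 0.02 m and value of joint drag_spring above 0.05 rad and value of joint platform above 0.003 m and contact force between the fingers and cassette above 2 N), for 0.05 s.
At the end, for the whole second after the job is handed in: the cassette lies flat on the fixed floor (within 2.5 mm), under the drag spring, at rest, its nose within 4.5 mm of the end stop, and the platform is up again behind it (within 2 mm of its top position) (x of cassette in the frame of loader between 0.0505 and 0.0575 m and z of cassette in the frame of loader between 0.02 and 0.0245 m and y of cassette in the frame of loader between -0.004 and 0.004 m and angle between cassette's own z axis and vertical below 0.04 rad and value of joint platform below 0.002 m and value of joint drag_spring above 0.1 rad and linear speed of cassette below 0.01 m/s); the robot touches nothing.
It fails at once if the cassette is lifted out of its track (more than 15 mm above where it first lay) (z of cassette in the frame of loader above 0.046 m).
It fails at once if a bystander is moved by more than 20 mm or tipped over (distance of any of spare_cassette, sample_jar, dish, flask_a, flask_b, flask_c, wash_bottle from where it was at the start of the episode above 0.02 m or angle between any of spare_cassette, sample_jar, dish, flask_a, flask_b, flask_c, wash_bottle's own z axis and vertical above 0.4 rad).
It also fails if it takes over 38 s, if anything falls off the work surface, if the arm or the gripper's body presses on something with over 40 N, if the wrist force passes 120 N, or if a joint passes its speed limit or range.

ROBOT

A 7-joint arm with a two-finger parallel gripper is mounted at the origin on the work surface. World frame = base frame: x ahead of the robot, y to its left, z up, the work surface at z = 0. Lengths are in m, angles in rad, forces in N, time in s.
With the tool pointing down it reaches from about 0.4 to 0.9 m from the base axis. Payload 5.6 kg.
Tool frame: the origin (TCP) lies at the very end of the fingers, on their centre line; the grasp point (between the pads) lies 19 mm behind it; z points along the fingers, y is the line along which they close (so a half turn about z gives the same grasp; the last joint's range is limited). The gripper opens to 92 mm and grips with 3 to 60 N. Pads are 20 mm wide; open, the fingers measure 128 mm over their backs; the gripper's body (75 mm by 189 mm) begins 69 mm behind the grasp point.
Start: joints at [1.257, 0.468, -0.012, 1.603, 0.006, 1.071, -0.056], TCP at [0.174, -0.626, 0.215] pointing down, gripper open.
Joint ranges: [-2.53, 2.53], [-0.31, 2.02], [-1.57, 1.55], [0.28, 2.44], [-1.29, 4.43], [0.15, 1.84], [-2.92, 2.92]. Speed limits (rad/s): [2.57, 2.57, 3.14, 3.14, 3.14, 3.14, 3.14].

INTERFACE

Orientations are given as a unit quaternion [w, x, y, z].
In Python, from rig import arm gives the robot as it stands.
- The arm moves only by the shell command python3 -m creep 'ROWS'. ROWS is JSON, a list of rows, each a list of 7 numbers: the shift along the tool's x, y, z in cm, then the turn, a rotation vector about the tool's x, y, z in rad, then the finger opening in cm, from 0 to 9.19. A call has 1 to 12 rows; each row shifts and turns the commanded pose from where the row before left it, along the tool's axes as they then stand; what a row does not reach is not made up. A row lasts 1/12 s, in which the tool goes at most 41.7 mm and 7.16 degrees, less where a joint would pass 70% of its speed; a pose out of reach is approached as far as the arm can. A call is refused whole if a number of a shift passes 4.17 or a number of a turn 0.125, either way. A call with a gripper value outside its range is refused whole. The fingers move at their own pace and stop on an object; the grip force is fixed at half the most. Time passes only in rows, so rows that do not move let the fingers close. It gives the time, the measured TCP pose, the force, the opening and the grip force at its end, in the units of the state.
- arm.get_state(): the state, without advancing time (a new reading comes with each control period).
- arm.get_image(name): name is "side" or "top" or "wrist"; returns a dict with "color" (400x640x3 uint8, blue, green, red), "mtx" (3x3 intrinsics, pixels), "dist" ([k1, k2, p1, p2, k3] as OpenCV has them; the pictures are not rectified), "eye" and "rotation" of the camera in the world; the wrist camera has in their place "hand_eye" (4x4, takes a point from camera to tool coordinates, whose origin is the TCP and whose axes are the flange's). Camera axes: x right, y down, z forward; pixel columns grow to the right and rows downward; lengths in m; the calibration is good to about 2 mm. A picture is of the moment at which its call begins: read the wrist's pose just before it. There is no depth.
- arm.hand_in(): hands the job in; it is judged then, once.
The state is a dict: "clock": time; "joint_positions": joint angles; "joint_vel": joint speeds; "joint_torque": joint torques, N m; "ee_pos": TCP position; "ee_rot": TCP orientation; "contact_force": force on the tool from outside, world axes, zero at the start; "wrist_torque": the same for the moment, N m; "gripper_width": opening from 0.0 (shut) to 1.0 (fully open); "finger_force": force on a finger pad.
Only numpy, scipy, OpenCV 4.12 (cv2) and the standard library are available. Lean on these libraries where they do the work, as an engineer would, in place of code of your own. Each camera call takes 0.05 s, during which the arm holds its last target. There are 200 camera calls.

## Working session

There is one attempt and no reset: what is moved stays moved. The work goes in short steps, Python scripts to look and compute and a shell command to move; the robot and the scene stay as the last step left them, time stands still between calls to the robot, and variables do not carry over. Pictures are saved under pics/ and viewed, at most 10 in all, crops included, and the job is handed in when it is done.

```bash
mkdir -p pics; cat > h.py <<'E'
import numpy as np, cv2
from rig import arm
def ray(im,px):
    p=cv2.undistortPoints(np.array(px,float).reshape(-1,1,2),im["mtx"],np.array(im["dist"],float)).reshape(-1,2)
    d=np.c_[p,np.ones(len(p))]@np.array(im["rotation"]).T
    return np.array(im["eye"],float),d
def onz(im,px,z):
    e,d=ray(im,px); return e+d*((z-e[2])/d[:,2])[:,None]
E
python3 - <<'E'
from h import *
s=arm.get_state();print(s["clock"],s["ee_pos"],s["ee_rot"],s["gripper_width"],s["contact_force"])
for n in("top","side"):
    im=arm.get_image(n);cv2.imwrite(f"pics/{n}0.png",im["color"]);print(n,im["eye"],np.round(im["rotation"],3).tolist(),im["dist"])
    np.save(f"{n}0.npy",im,allow_pickle=True)
E
```

```text
0.0 [ 0.1736306  -0.62577807  0.21365279] [-8.49304113e-04  9.90851781e-01  1.34951808e-01 -1.88140852e-04] 0.9982785275393822 [ 0.08791066 -0.03103576 -0.03683527]
top [ 0.49493461 -0.0210227   0.88851368] [-0.04, 0.708, -0.704, 0.025] [-0.04569892  0.          0.          0.          0.        ]
side [-0.06317132  0.73250801  1.35188506] [0.111, -0.323, 0.892, -0.294] [-0.04502306  0.          0.          0.          0.        ]
```

View pics/top0.png

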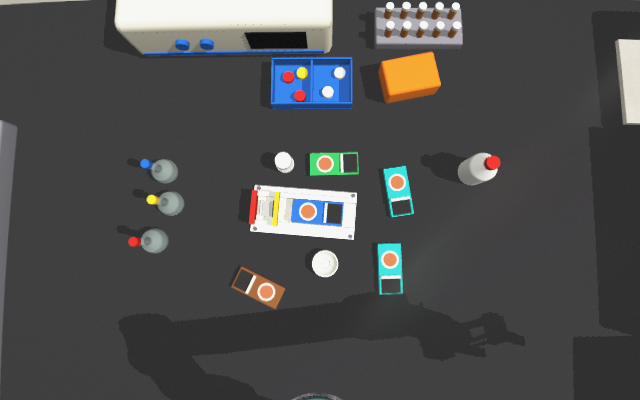

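View pics/side0.png

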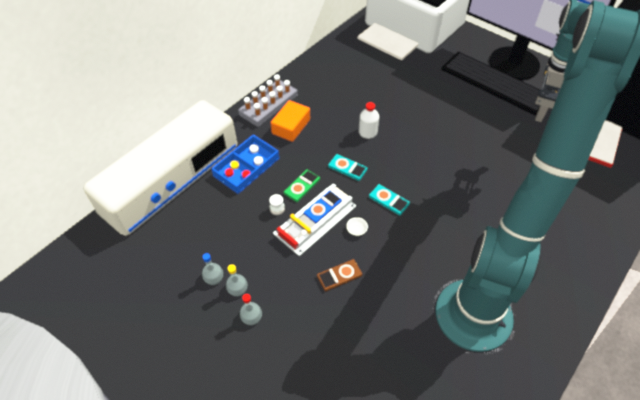

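The top view shows the loader around (303,212), with the red stop at (253,207), the yellow bridge at (276,209) and the pad at (334,213). The possible look-alikes are:
- blue cassette in the loader (318,212), the one that matches the description
- green spare (334,163)
- turquoise (398,191) and (390,269)
- brown (259,288)
- blue tray (312,82)

I'll check the choice in a close crop and measure it.

```bash
cat > meas.py <<'E'
from h import *
def cent(m): 
    n,l,st,c=cv2.connectedComponentsWithStats(m.astype(np.uint8)); k=1+np.argmax(st[1:,4]); return c[k],l==k,st[k,4]
def meas(im,win=(230,370,175,250)):
    hsv=cv2.cvtColor(im["color"],cv2.COLOR_BGR2HSV); H,S,V=[hsv[...,i].astype(int) for i in range(3)]
    w=np.zeros(H.shape,bool); w[win[2]:win[3],win[0]:win[1]]=1
    blue=w&(H>100)&(H<125)&(S>130)&(V>80); yel=w&(H>20)&(H<35)&(S>130)&(V>100); red=w&((H<6)|(H>174))&(S>150)&(V>100)
    return blue,yel,red
if __name__=="__main__":
    for n,win in(("top",(230,370,175,250)),("side",(265,365,180,255))):
        im=np.load(f"{n}0.npy",allow_pickle=True).item()
        b,y,r=meas(im,win)
        pts=np.argwhere(b)[:,::-1].astype(np.float32); rect=cv2.minAreaRect(pts)
        P=onz(im,pts,0.045)[:,:2].astype(np.float32); R=cv2.minAreaRect(P)
        print(n,"blue",b.sum(),rect,"world",R,"corners",cv2.boxPoints(R).round(4).tolist())
        for k,m,z in(("yel",y,.052),("red",r,.044)):
            c,mm,a=cent(m); print(k,c,a,onz(im,c,z))
        hs=cv2.cvtColor(im["color"],cv2.COLOR_BGR2HSV)
    im=np.load("top0.npy",allow_pickle=True).item()["color"]
    cv2.imwrite("pics/crop0.png",cv2.resize(im[140:300,220:420],None,fx=4,fy=3.7,interpolation=cv2.INTER_CUBIC)[:590])
E
python3 meas.py
```

```text
Traceback (most recent call last):
  File "meas.py", line 14, in <module>
    P=onz(im,pts,0.045)[:,:2].astype(np.float32); R=cv2.minAreaRect(P)
      ~~~^^^^^^^^^^^^^^
  File "h.py", line 8, in onz
    e,d=ray(im,px); return e+d*((z-e[2])/d[:,2])[:,None]
        ~~~^^^^^^^
  File "h.py", line 5, in ray
    d=np.c_[p,np.ones(len(p))]@np.array(im["rotation"]).T
      ~~~~~~~~~~~~~~~~~~~~~~~~^~~~~~~~~~~~~~~~~~~~~~~~~~~
ValueError: matmul: Input operand 1 has a mismatch in its core dimension 0, with gufunc signature (n?,k),(k,m?)->(n?,m?) (size 4 is different from 3)
```

The camera rotation is a quaternion, so the helper needs to convert it.

```bash
sed -i 's/^import numpy as np, cv2/import numpy as np, cv2\nfrom scipy.spatial.transform import Rotation as Ro\ndef RM(q): return Ro.from_quat(np.roll(np.array(q,float),-1)).as_matrix()/; s/np.array(im\["rotation"\]).T/RM(im["rotation"]).T/' h.py; python3 meas.py
```

```text
top blue 567 ((316.86724853515625, 211.90936279296875), (50.59834671020508, 23.3653507232666), 4.573921203613281) world ((0.5457189679145813, 0.0029998943209648132), (0.11842260509729385, 0.054697487503290176), 85.80757904052734) corners [[0.5141000151634216, -0.054099999368190765], [0.5687000155448914, -0.05810000002384186], [0.5773000121116638, 0.060100000351667404], [0.5228000283241272, 0.0640999972820282]]
yel [275.69767442 208.5755814 ] 172 [[0.55242699 0.09867643 0.052     ]]
red [252.86729858 206.69668246] 211 [[0.557091   0.15396436 0.044     ]]
side blue 224 ((322.2470397949219, 206.28822326660156), (15.510526657104492, 36.44431686401367), 49.398704528808594) world ((0.5425165891647339, 0.008121658116579056), (0.11698263138532639, 0.05313151329755783), 85.87887573242188) corners [[0.5117999911308289, -0.04830000177025795], [0.5648000240325928, -0.05209999904036522], [0.573199987411499, 0.06459999829530716], [0.5202000141143799, 0.06840000301599503]]
yel [299.40566038 222.27358491] 106 [[0.55447559 0.10207973 0.052     ]]
red [286.88811189 237.37062937] 143 [[0.55122719 0.16280409 0.044     ]]
```

View pics/crop0.png

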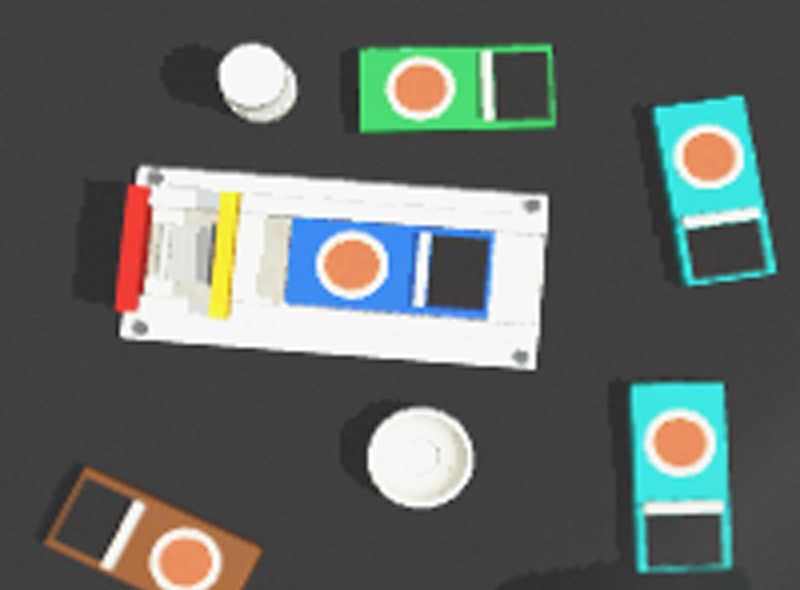

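The crop confirms it: the blue cassette in the white loader has its pad at the tail (right), then the ridge, then its nose pointing at the yellow bridge (left). In world coordinates its centre is about (0.5455, 0.003), the track direction is (0.073, 0.997), and the pad is near (0.543, -0.037). First I turn the tool so its x axis runs along the track (+70.3° of heading, so -1.227 rad about tool z) and close the fingers.

```bash
python3 -m creep '[[0,0,0,0,0,-0.12,0],[0,0,0,0,0,-0.12,0],[0,0,0,0,0,-0.12,0],[0,0,0,0,0,-0.12,0],[0,0,0,0,0,-0.12,0],[0,0,0,0,0,-0.12,0],[0,0,0,0,0,-0.12,0],[0,0,0,0,0,-0.12,0],[0,0,0,0,0,-0.12,0],[0,0,0,0,0,-0.12,0],[0,0,0,0,0,-0.027,0]]'
cat > go.py <<'E'
import sys; from h import *
s=arm.get_state(); R=RM(s["ee_rot"]); t=np.array([float(v) for v in sys.argv[1:4]])
T=np.column_stack([[.0731,.9973,0],[.9973,-.0731,0],[0,0,-1]])
print("t",round(s["clock"],2),"pos",np.round(s["ee_pos"],4),"tool shift cm",np.round(R.T@(t-s["ee_pos"])*100,2),"turn",np.round(Ro.from_matrix(R.T@T).as_rotvec(),4),"F",np.round(s["contact_force"],1),"w",round(s["gripper_width"],3))
E
python3 go.py 0.543 -0.033 0.16
```

```text
clock: 1.02
ee_pos: [0.1736, -0.626, 0.214]
ee_rot: [-0.0, 0.731, 0.682, 0.0]
contact_force: [0.9, 0.3, 0.3]
gripper_width: 0.224
finger_force: 0.0
t 1.02 pos [ 0.1736 -0.626   0.214 ] tool shift cm [61.71 32.74  5.46] turn [-0.0002 -0.001   0.0038] F [0.9 0.3 0.3] w 0.224
```

```bash
python3 -m creep '[[2,1,0,0,0,0,0],[2.5,1.4,0,0,0,0,0],[2.5,1.4,0,0,0,0,0],[2.5,1.4,0,0,0,0,0],[2.5,1.4,0,0,0,0,0],[2.5,1.4,0,0,0,0,0],[2.5,1.4,0,0,0,0,0],[2.5,1.4,0,0,0,0,0],[2.5,1.4,0,0,0,0,0],[2.5,1.4,0,0,0,0,0],[2.5,1.4,0,0,0,0,0],[2.5,1.4,0,0,0,0,0]]'
python3 -m creep '[[2.5,1.4,0.3,0,0,0,0],[2.5,1.4,0.3,0,0,0,0],[2.5,1.4,0.3,0,0,0,0],[2.5,1.4,0.3,0,0,0,0],[2.5,1.4,0.3,0,0,0,0],[2.5,1.4,0.3,0,0,0,0],[2.5,1.4,0.3,0,0,0,0],[2.5,1.3,0.3,0,0,0,0],[2.5,1.3,0.3,0,0,0,0],[2,1,0.3,0,0,0,0],[1,0.5,0,0,0,0,0],[0,0,0,0,0,0,0]]'
python3 go.py 0.543 -0.033 0.16
```

```text
clock: 2.02
ee_pos: [0.3594, -0.3428, 0.2145]
ee_rot: [-0.0, 0.733, 0.68, -0.0]
contact_force: [0.3, 0.3, -0.3]
gripper_width: 0.005
finger_force: 0.0
clock: 3.02
ee_pos: [0.517, -0.0973, 0.1845]
ee_rot: [-0.0, 0.732, 0.682, 0.0]
contact_force: [-1.0, 0.1, -0.4]
gripper_width: 0.004
finger_force: 0.0
t 3.02 pos [ 0.517  -0.0973  0.1845] tool shift cm [6.6  2.14 2.46] turn [ 0.     -0.0013  0.0029] F [-1.   0.1 -0.4] w 0.004
```

Now a wrist picture, to refine the pose of the cassette and the track.

```bash
cat > wr.py <<'E'
import sys; from h import *
def wrist(name):
    s=arm.get_state(); im=arm.get_image("wrist"); H=np.array(im["hand_eye"]); R=RM(s["ee_rot"])
    q=Ro.from_matrix(R@H[:3,:3]).as_quat(); im["rotation"]=np.roll(q,1); im["eye"]=R@H[:3,3]+s["ee_pos"]
    cv2.imwrite(f"pics/{name}.png",im["color"]); np.save(name+".npy",im,allow_pickle=True); return im
if __name__=="__main__":
    im=wrist(sys.argv[1]); print(im["eye"],RM(im["rotation"]).round(2).tolist())
E
python3 wr.py w1
```

```text
[ 0.52336345 -0.0153234   0.35446964] [[1.0, -0.07, -0.02], [-0.07, -0.95, -0.29], [-0.0, 0.29, -0.96]]
```

View pics/w1.png

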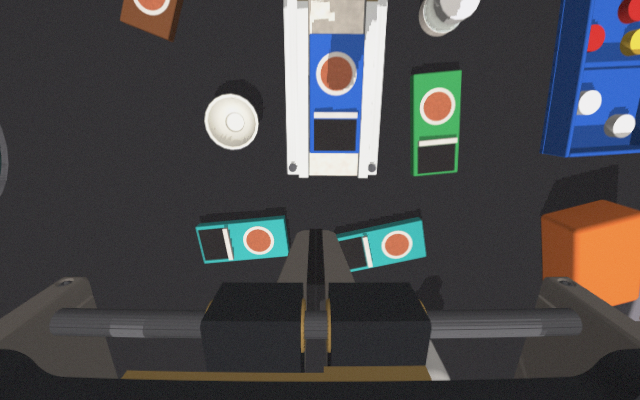

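The wrist view shows the cassette spanning (309–364, 34–153), the pad at (335,135), the ridge at y≈116, and the fingertips at (315,235). Next I measure the corners.

```bash
python3 - <<'E'
from h import *
im=np.load("w1.npy",allow_pickle=True).item()
hsv=cv2.cvtColor(im["color"],cv2.COLOR_BGR2HSV).astype(int);H,S,V=[hsv[...,i] for i in range(3)]
m=(H>100)&(H<125)&(S>130)&(V>60); m[:,:290]=0;m[:,385:]=0;m[165:]=0
pts=np.argwhere(m)[:,::-1].astype(np.float32)
R=cv2.minAreaRect(onz(im,pts,.045)[:,:2].astype(np.float32));print("blue",R,cv2.boxPoints(R).round(4).tolist())
g=V<70; g[:,:311]=0;g[:,361:]=0;g[:119]=0;g[153:]=0
n,l,st,c=cv2.connectedComponentsWithStats(g.astype(np.uint8));k=1+np.argmax(st[1:,4]);print("pad",c[k],st[k],onz(im,c[k],.045))
p=np.argwhere(l==k)[:,::-1].astype(np.float32);print(cv2.minAreaRect(onz(im,p,.045)[:,:2].astype(np.float32)))
# rails inner/outer: white columns at rows
for r in(60,90,130,160):
    w=np.where((S[r,270:400]<60)&(V[r,270:400]>120))[0]+270; print(r,w.min(),w.max(),onz(im,[[w.min(),r],[w.max(),r]],.035)[:,:2].round(4).tolist())
E
```

```text
blue ((0.5458621978759766, 0.0017433613538742065), (0.11808206140995026, 0.053951386362314224), 85.61871337890625) [[0.5145000219345093, -0.05510000139474869], [0.5681999921798706, -0.05920000001788139], [0.5773000121116638, 0.05860000103712082], [0.5235000252723694, 0.06270000338554382]]
pad [334.50082919 134.43117745] [ 314  120   42   30 1206] [[ 0.54268258 -0.03786158  0.045     ]]
((0.5424550175666809, -0.038133006542921066), (0.031123744323849678, 0.04448302835226059), 85.98058319091797)
60 284 384 [[0.4942, 0.0422], [0.5995, 0.0348]]
90 285 382 [[0.4923, 0.0124], [0.5972, 0.005]]
130 286 379 [[0.4891, -0.0298], [0.5936, -0.0372]]
160 287 377 [[0.4868, -0.0637], [0.5911, -0.071]]
```

Both views agree to within about 1 mm: pad centre (0.5426, -0.038). I aim 4 mm ahead of it.

```bash
python3 -m creep '[[1.5,0.5,0.5,0,0,0,0],[1.6,0.5,1,0,0,0,0],[1.6,0.5,1,0,0,0,0],[1.3,0.5,1.5,0,0,0,0],[0.5,0.1,2,0,0,0,0],[0,0,2,0,0,0,0],[0,0,2,0,0,0,0],[0,0,1.5,0,0,0,0],[0,0,1,0,0,0,0],[0,0,0,0,0,0,0],[0,0,0,0,0,0,0]]'
python3 go.py 0.5429 -0.034 0.045; python3 wr.py w2
```

```text
clock: 3.98
ee_pos: [0.5416, -0.0379, 0.0596]
ee_rot: [0.0, 0.733, 0.68, -0.0]
contact_force: [0.2, -0.1, 0.3]
gripper_width: 0.004
finger_force: 0.0
t 3.98 pos [ 0.5416 -0.0379  0.0596] tool shift cm [0.4  0.1  1.46] turn [-0.0005  0.0006 -0.0017] F [ 0.2 -0.1  0.3] w 0.004
[0.54853435 0.04441462 0.22948876] [[1.0, -0.07, -0.02], [-0.08, -0.95, -0.29], [-0.0, 0.29, -0.96]]
```

View pics/w2.png

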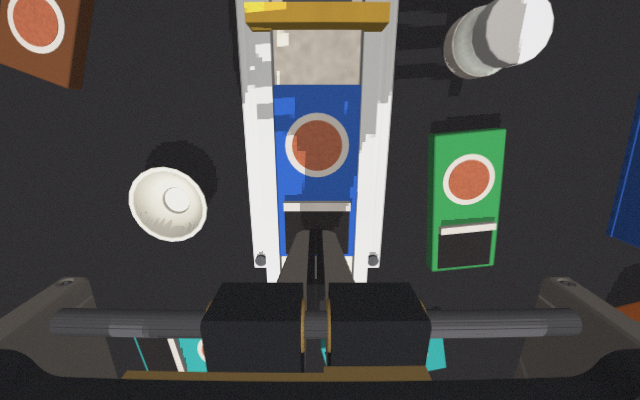

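The fingertips (315,232) are centred over the pad, behind the white ridge (317,207), and the yellow bridge is ahead at (317,15). I go down onto the pad and press in small steps.

```bash
python3 -m creep '[[0.4,0.1,0.6,0,0,0,0],[0,0,0.6,0,0,0,0],[0,0,0.2,0,0,0,0],[0,0,0.2,0,0,0,0],[0,0,0.2,0,0,0,0],[0,0,0.2,0,0,0,0],[0,0,0,0,0,0,0],[0,0,0,0,0,0,0]]'
python3 go.py 0.5429 -0.034 0.036
```

```text
clock: 4.7
ee_pos: [0.5432, -0.0325, 0.0402]
ee_rot: [0.0, 0.732, 0.681, -0.0]
contact_force: [-2.4, 0.5, 7.6]
gripper_width: 0.005
finger_force: 3.8
t 4.7 pos [ 0.5432 -0.0325  0.0402] tool shift cm [-0.15 -0.02  0.42] turn [-0.      0.0004  0.0004] F [-2.4  0.5  7.6] w 0.005
```

```bash
python3 -m creep '[[0,0,0.2,0,0,0,0],[0,0,0.2,0,0,0,0],[0,0,0.2,0,0,0,0],[0,0,0.1,0,0,0,0],[0,0,0,0,0,0,0],[0,0,0,0,0,0,0],[0,0,0,0,0,0,0]]'
python3 go.py 0.5429 -0.034 0.036
```

```text
clock: 5.28
ee_pos: [0.5435, -0.0325, 0.0362]
ee_rot: [0.001, 0.732, 0.681, -0.001]
contact_force: [-10.3, -0.2, 35.1]
gripper_width: 0.005
finger_force: 17.0
t 5.28 pos [ 0.5435 -0.0325  0.0362] tool shift cm [-0.15 -0.05  0.03] turn [0.0006 0.0024 0.0005] F [-10.3  -0.2  35.1] w 0.005
```

It is fully down, with 35 N of force. Now I slide along the track, easing the sideways load slightly.

```bash
python3 -m creep '[[0.2,-0.05,0,0,0,0,0],[0.4,-0.05,0,0,0,0,0],[0.4,0,0,0,0,0,0],[0.4,0,0,0,0,0,0],[0.4,0,0,0,0,0,0],[0.4,0,0,0,0,0,0],[0.4,0,0,0,0,0,0],[0.4,0,0,0,0,0,0],[0.4,0,0,0,0,0,0],[0.4,0,0,0,0,0,0]]'
python3 go.py 0.5429 -0.034 0.036; python3 wr.py w3
```

```text
clock: 6.12
ee_pos: [0.5471, 0.0003, 0.0363]
ee_rot: [0.004, 0.733, 0.68, -0.001]
contact_force: [-5.3, -10.0, 29.9]
gripper_width: 0.004
finger_force: 15.1
t 6.12 pos [5.471e-01 3.000e-04 3.630e-02] tool shift cm [-3.45 -0.16  0.05] turn [ 0.0039  0.0076 -0.0028] F [ -5.3 -10.   29.9] w 0.004
[0.55343626 0.08382425 0.20555159] [[1.0, -0.07, -0.02], [-0.08, -0.95, -0.3], [0.0, 0.3, -0.95]]
```

View pics/w3.png

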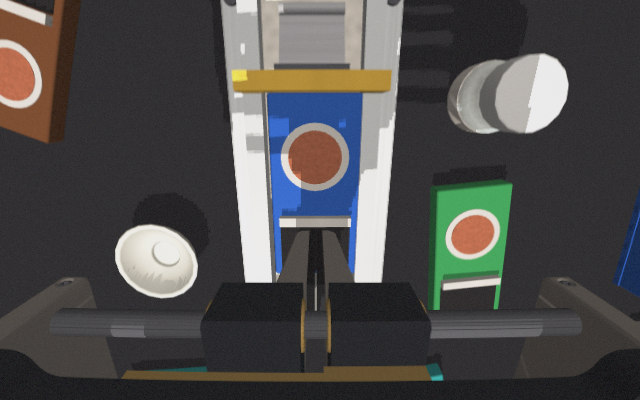

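The nose is at the bridge's edge (315,92), the cassette is flat and the fingers are against the ridge. I continue.

```bash
python3 -m creep '[[0.3,0,0,0,0,0,0],[0.4,0,0,0,0,0,0],[0.4,0,0,0,0,0,0],[0.4,0,0,0,0,0,0],[0.4,0,0,0,0,0,0],[0.4,0,0,0,0,0,0],[0.4,0,0,0,0,0,0],[0.4,0,0,0,0,0,0]]'
python3 go.py 0.5429 -0.034 0.036
```

```text
clock: 6.83
ee_pos: [0.5492, 0.0285, 0.0363]
ee_rot: [0.005, 0.734, 0.679, -0.003]
contact_force: [-6.8, -18.7, 34.2]
gripper_width: 0.003
finger_force: 16.8
t 6.83 pos [0.5492 0.0285 0.0363] tool shift cm [-6.28 -0.15  0.1 ] turn [ 0.0029  0.0115 -0.0038] F [ -6.8 -18.7  34.2] w 0.003
```

```bash
python3 -m creep '[[0.4,0,0,0,0,0,0],[0.4,0,0,0,0,0,0],[0.4,0,0,0,0,0,0],[0.4,0,0,0,0,0,0],[0.4,0,0,0,0,0,0],[0.3,0,0,0,0,0,0],[0.2,0,0,0,0,0,0]]'
python3 go.py 0.5429 -0.034 0.036; python3 wr.py w4
```

```text
clock: 7.42
ee_pos: [0.5511, 0.0537, 0.0363]
ee_rot: [0.005, 0.734, 0.679, -0.003]
contact_force: [-6.7, -17.2, 33.4]
gripper_width: 0.003
finger_force: 16.6
t 7.42 pos [0.5511 0.0537 0.0363] tool shift cm [-8.81 -0.14  0.13] turn [ 0.003   0.0109 -0.004 ] F [ -6.7 -17.2  33.4] w 0.003
[0.55771638 0.13779312 0.20529773] [[1.0, -0.08, -0.02], [-0.08, -0.95, -0.3], [0.0, 0.3, -0.95]]
```

View pics/w4.png

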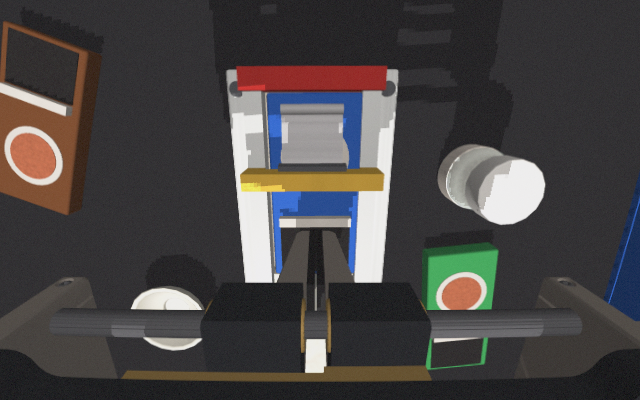

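The nose (315,92) is almost at the red stop's edge (315,90), with the leaf spring lying on the cassette. I push on gently until the force along the track rises.

```bash
python3 -m creep '[[0.2,0,0,0,0,0,0],[0.2,0,0,0,0,0,0],[0.1,0,0,0,0,0,0],[0,0,0,0,0,0,0]]'; python3 -m creep '[[0.1,0,0,0,0,0,0],[0.1,0,0,0,0,0,0],[0,0,0,0,0,0,0]]'
```

```text
clock: 7.8
ee_pos: [0.5511, 0.0545, 0.0363]
ee_rot: [0.006, 0.735, 0.678, -0.005]
contact_force: [-7.8, -24.1, 36.9]
gripper_width: 0.005
finger_force: 18.2
clock: 8.05
ee_pos: [0.5513, 0.0552, 0.0363]
ee_rot: [0.007, 0.735, 0.678, -0.006]
contact_force: [-7.3, -26.5, 37.0]
gripper_width: 0.004
finger_force: 18.4
```

```bash
python3 -m creep '[[0.2,0,0,0,0,0,0],[0.2,0,0,0,0,0,0],[0.2,0,0,0,0,0,0],[0,0,0,0,0,0,0]]'; python3 - <<'E'
from wr import *
im=wrist("w5"); t=arm.get_image("top"); 
a=cv2.resize(im["color"][50:290,210:420],None,fx=2.4,fy=2.4); b=cv2.resize(t["color"][185:245,240:300],(288,576))
b=cv2.resize(t["color"][180:250,235:315],None,fx=3.6,fy=3.6); b=cv2.copyMakeBorder(b,0,a.shape[0]-b.shape[0],0,0,cv2.BORDER_CONSTANT); cv2.imwrite("pics/c5.png",np.hstack([a,b]))
E
```

```text
clock: 8.38
ee_pos: [0.5521, 0.0582, 0.0363]
ee_rot: [0.008, 0.735, 0.677, -0.007]
contact_force: [-6.3, -31.7, 38.4]
gripper_width: 0.004
finger_force: 22.4
```

View pics/c5.png

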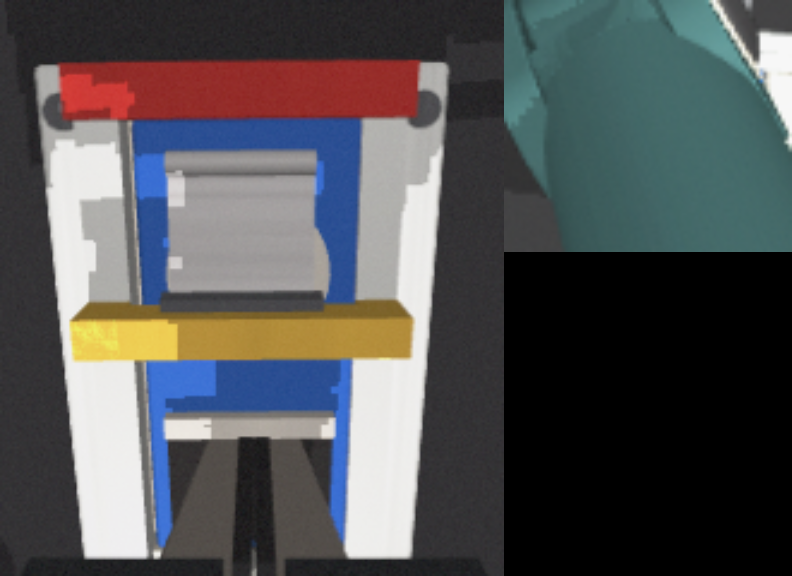

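```bash
python3 -m creep '[[0.2,0,-0.05,0,0,0,0],[0.2,0,-0.05,0,0,0,0],[0,0,0,0,0,0,0],[0,0,0,0,0,0,0]]';python3 -m creep '[[0.2,0,0,0,0,0,0],[0.2,0,0,0,0,0,0],[0,0,0,0,0,0,0],[0,0,0,0,0,0,0]]'; python3 wr.py w6; python3 - <<'E'
from h import *
im=np.load("w6.npy",allow_pickle=True).item()
# rows along column 250..  for edges at centre-left column
hsv=cv2.cvtColor(im["color"],cv2.COLOR_BGR2HSV).astype(int)
for c in(290,345):
    print(c,[(r,*hsv[r,c]) for r in range(185,240,1)])
E
```

```text
clock: 8.82
ee_pos: [0.5521, 0.0585, 0.0364]
ee_rot: [0.009, 0.736, 0.677, -0.009]
contact_force: [-4.6, -38.0, 32.5]
gripper_width: 0.006
finger_force: 24.7
clock: 9.15
ee_pos: [0.5521, 0.0588, 0.0364]
ee_rot: [0.01, 0.737, 0.676, -0.012]
contact_force: [-6.3, -44.6, 36.1]
gripper_width: 0.002
finger_force: 28.2
[0.56046929 0.14604905 0.20362382] [[1.0, -0.08, -0.03], [-0.09, -0.94, -0.32], [-0.0, 0.32, -0.95]]
290 [(185, np.int64(21), np.int64(171), np.int64(179)), (186, np.int64(21), np.int64(170), np.int64(182)), (187, np.int64(21), np.int64(172), np.int64(181)), (188, np.int64(21), np.int64(175), np.int64(178)), (189, np.int64(21), np.int64(170), np.int64(181)), (190, np.int64(21), np.int64(173), np.int64(180)), (191, np.int64(21), np.int64(174), np.int64(179)), (192, np.int64(21), np.int64(173), np.int64(180)), (193, np.int64(21), np.int64(175), np.int64(179)), (194, np.int64(21), np.int64(171), np.int64(179)), (195, np.int64(21), np.int64(174), np.int64(180)), (196, np.int64(21), np.int64(168), np.int64(181)), (197, np.int64(21), np.int64(172), np.int64(179)), (198, np.int64(2
[... 4232 characters left out ...]
)), (226, np.int64(17), np.int64(21), np.int64(170)), (227, np.int64(18), np.int64(20), np.int64(167)), (228, np.int64(16), np.int64(12), np.int64(232)), (229, np.int64(16), np.int64(12), np.int64(232)), (230, np.int64(15), np.int64(13), np.int64(233)), (231, np.int64(18), np.int64(14), np.int64(233)), (232, np.int64(18), np.int64(13), np.int64(233)), (233, np.int64(10), np.int64(20), np.int64(150)), (234, np.int64(8), np.int64(19), np.int64(54)), (235, np.int64(162), np.int64(25), np.int64(52)), (236, np.int64(162), np.int64(25), np.int64(52)), (237, np.int64(173), np.int64(19), np.int64(53)), (238, np.int64(162), np.int64(25), np.int64(52)), (239, np.int64(10), np.int64(16), np.int64(48))]
```

It is stalled: 8 mm commanded gave only 0.6 mm of motion while the force rose. Before lifting, I check the ridge-to-bridge gap against the expected 21 mm.

```bash
python3 - <<'E'
from h import *
im=np.load("w6.npy",allow_pickle=True).item()
for zb in(.039,):
    b=onz(im,[[290,201],[345,200]],zb);
    f=onz(im,[[290,222],[345,221.5]],.036); t=onz(im,[[290,234],[345,233]],.041)
    print(np.linalg.norm(b[:,:2]-f[:,:2],axis=1),np.linalg.norm(b[:,:2]-t[:,:2],axis=1),b,f)
E
```

```text
[0.01576378 0.01607535] [0.02205858 0.02200547] [[0.53926347 0.08991695 0.039     ]
 [0.5738937  0.08756813 0.039     ]] [[0.53715724 0.07429452 0.036     ]
 [0.57334903 0.07150201 0.036     ]]
```

The edge that hides the ridge is really the bar's rear top edge (z = 54 mm). Correcting for that adds 5 mm, giving a gap of 21 mm, so the cassette is fully home. I ease off the push, keeping a little forward load, and then lift straight up.

```bash
python3 -m creep '[[-0.4,0,0,0,0,0,0],[-0.3,0,0,0,0,0,0],[0,0,-0.1,0,0,0,0],[0,0,-0.2,0,0,0,0],[0,0,-0.2,0,0,0,0],[0,0,-0.2,0,0,0,0],[0,0,0,0,0,0,0]]'; python3 -m creep '[[-0.2,0,-0.3,0,0,0,0],[-0.2,0,-0.5,0,0,0,0],[0,0,-1,0,0,0,0],[0,0,-1,0,0,0,0],[0,0,-2,0,0,0,0],[0,0,-2,0,0,0,0],[0,0,-2,0,0,0,0],[-1,0,-2,0,0,0,0],[-1,0,0,0,0,0,0],[0,0,0,0,0,0,0],[0,0,0,0,0,0,0]]'; python3 wr.py w7
```

```text
clock: 9.78
ee_pos: [0.5512, 0.0589, 0.0399]
ee_rot: [0.006, 0.736, 0.677, -0.007]
contact_force: [5.1, -29.5, -2.3]
gripper_width: 0.006
finger_force: 17.4
clock: 10.7
ee_pos: [0.548, 0.051, 0.1484]
ee_rot: [-0.0, 0.733, 0.681, -0.0]
contact_force: [-0.5, -0.0, -1.1]
gripper_width: 0.007
finger_force: 0.0
[0.55467178 0.1332181  0.31823977] [[1.0, -0.07, -0.02], [-0.07, -0.95, -0.29], [-0.0, 0.29, -0.96]]
```

View pics/w7.png

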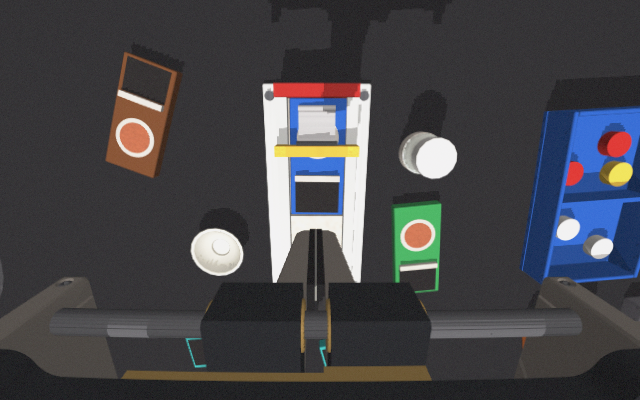

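The cassette is in place: nose under the red stop's edge (317,97), tail at (317,216), white platform behind it. I check the tail position numerically.

```bash
python3 - <<'E'
from h import *
im=np.load("w7.npy",allow_pickle=True).item()
hsv=cv2.cvtColor(im["color"],cv2.COLOR_BGR2HSV).astype(int);H,S,V=[hsv[...,i] for i in range(3)]
L=lambda m,w:(lambda q:q)(np.argwhere(m&w)[:,::-1].astype(np.float32))
w=np.zeros(H.shape,bool);w[80:230,285:350]=1
b=L((H>100)&(H<125)&(S>120)&(V>60),w); y=L((H>18)&(H<35)&(S>130)&(V>80),w)
d=np.array([.0731,.9973]); 
pb=onz(im,b,.036)[:,:2]@d; py=onz(im,y,.054)[:,:2]@d
wr=np.where((S[165:195,317]<40)&(V[165:195,317]>110))[0]+165
r=onz(im,[[317,wr.min()],[317,wr.max()]],.041)[:,:2]@d
print("tail rel. bridge rear top",pb.min()-py.min(),"expect -65 ; ridge",wr.min(),wr.max(),r-py.min(),"expect ~-27..-21")
print(np.percentile(pb,[.5]),S[214:224,317],V[214:224,317])
E
```

```text
tail rel. bridge rear top -0.06563230316665984 expect -65 ; ridge 175 181 [-0.02130207 -0.02759994] expect ~-27..-21
[0.07034288] [87 25 12  6  6  6  6  6  6  7] [153 133 232 243 243 243 243 243 243 243]
```

```bash
python3 -c "
from rig import arm; print(arm.hand_in())"
```

```text
the job is handed in; nothing more can be done
None
```

I pressed the cassette down, slid it under the bridge and drag spring to the red end stop (measured within about 1 mm of home), backed the arm off and handed the job in at about 11 s; I did not measure that the platform had popped up, and hand-in returned no verdict.

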